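# Slide the tin drum along the case wall into its display clip

### The job

Push the red tin drum along the low wall of the display tray, keeping it standing on the tray and against the wall all the way, past the sprung brass rail and on until it presses snugly on the green felt pad of the stop. Press gently, never hard, then let go and leave the drum held in the clip, still in touch with the pad. Leave the other toys alone.

Things in the scene. Friction and masses are not known exactly. Their poses are not given: they have to be found in the camera images.
- tray: Grey fixed display tray, 540 x 250 mm, floor 10 mm thick (top at z = 10 mm). Origin on the table, mid-length; it spans x = -270 to 270, y = -100 to 150 mm. Its +x is the direction in which to push the drum along the wall; z up. A drum touching the wall has its axis at tray y = -12 mm. The floor, wall and rail are smooth and straight.
- wall_mid (a point): Foot of the wall's inner face at mid-length (tray x = 0, y = -50 mm), at the tray floor's height; axes as the tray. The white wall with a wooden top edge runs along the tray's full 540 mm, parallel to tray x, 14 mm thick, 48 mm high above the tray floor. The drum's lane is on its +y side.
- rail_start (a point): On the tray floor under the inner face of the brass rail where its parallel part begins (tray x = 30, y = 20 mm, 70 mm from the wall); it runs to x = 190; before it a flare opens to y = 39 at x = -21 mm. Rail 10 mm thick, top 45 mm above the floor. Sprung sideways: presses the drum to the wall with about 5 N; the drum then needs a 4 to 9 N push to slide and stays where left. Dark housing behind, 22 mm high.
- block_face (a point): Foot of the face of the wooden end block (70 mm wide, 50 mm high) across the end of the lane, at tray x = 235, y = -12 mm, at the tray floor's height; axes as the tray. In front of it stands the dark steel stop with the green felt pad.
- end_block: End block with stop and pad; origin and axes equal the tray's. The felt pad (50 mm wide, 4 to 40 mm above the floor) faces the drum. The stop is clamped at an UNMEASURED setting: pad face between tray x = 105 and 165 mm, so feel for it. Pad sprung 2.5 N/mm, 10 mm travel, then hard. 3 to 8 N on the pad, above the rail's drag, is right; over 15 N too hard. The rail's grip then keeps the drum there.
- drum: Red tin toy drum, yellow rims: an upright closed cylinder 76 mm across, 50 mm high, about 0.35 kg, loose, standing on the tray within 2 mm of the wall, before the rail. Origin at the centre of its underside, z up its axis. Smooth tin. Push it, do not grip it: with the shut fingers, tips about 15 mm above the tray floor, from behind and a little on the side away from the wall. Over 30 N dents it.
- doll: Bystander: blue nesting doll, 75 mm high, 44 mm across, standing on the tray's far side, away from the wall. Origin at the centre of its underside, z up.
- car: Bystander: green toy car, 70 x 34 x 44 mm, standing on the tray's far side, away from the wall. Origin at the centre of its underside, x along its length.
- block: Bystander: wooden toy block, 40 mm cube with coloured faces, standing on the tray's far side, away from the wall. Origin at the centre of its underside.
Not all that is in view belongs to the job. There is more than one size of the drum; the one meant has the size given above.

How it is judged:
By the outcome, as a careful person would: the job done as asked, in the order asked, and still so for the second after the job is handed in, with the robot touching nothing.
It also fails if it takes over 48 s, if anything falls off the work surface, if the arm or the gripper's body presses on something with over 40 N, if the wrist force passes 120 N, or if a joint passes its speed limit or range.

### The arm

A 6-joint arm with a two-finger parallel gripper is mounted at the origin on the work surface. World frame = base frame: x ahead of the robot, y to its left, z up, the work surface at z = 0. Lengths are in mm, angles in rad, forces in N, time in s.
With the tool pointing down it reaches from about 275 to 1000 mm from the base axis. Payload 8.4 kg.
Tool frame: the origin (TCP) lies midway between the tips of the shut fingers; the grasp point (between the pads) lies 19 mm behind it; z points along the fingers, y is the direction in which the jaws open and shut (so a half turn about z gives the same grasp; the last joint's range is limited). The gripper opens to 85 mm and grips with 20 to 120 N. Pads are 22 mm wide; open, the fingers measure 114 mm over their backs; the gripper's body (76 mm by 85 mm) begins 54 mm behind the grasp point. The pads swing forward as they close: fully open they stand 13 mm farther back than shut.
Start: joints at [1.235, 0.353, 1.633, -0, 1.155, -0.002], TCP at [204.771, 590.506, 231.281] pointing down, gripper open.
Joint ranges: [-2.63, 2.63], [-0.92, 2.1], [0.06, 2.66], [-1.3, 4.44], [0, 2.69], [-3.02, 3.02]. Speed limits (rad/s): [2.22, 2.22, 2.79, 3.14, 3.14, 3.14].

### API

Orientations are given as [roll, pitch, yaw] about the fixed x, y, z axes, in that order (R = Rz(yaw) Ry(pitch) Rx(roll)).
In Python, from rig import * gives the robot as it stands.
- The arm moves only by the tool play_rows, never from a script. Its argument "moves" is a list of rows, each a list of 3 entries, a list of its own where there are three numbers: the shift along the tool's x, y, z in m, then the turn, a rotation vector about the tool's x, y, z in rad, then the opening in per cent of the stroke, from 0 (shut) to 100 (fully open). In form: [[[x, y, z], [rx, ry, rz], fingers], ...]. A call has 1 to 20 rows; each row shifts and turns the commanded pose from where the row before left it, along the tool's axes as they then stand; what a row does not reach is not made up. A row lasts 1/10 s, in which the tool goes at most 50 mm and 8.59 degrees, less where a joint would pass 70% of its speed; a pose out of reach is approached as far as the arm can. A call is refused whole if a number of a shift passes 0.05 or a number of a turn 0.15, either way. A call with a gripper value outside its range is refused whole. The fingers move at their own pace and stop on an object; "squeeze" is the grip in N (left out, the last holds). Time passes only in rows, so rows that do not move let the fingers close. It gives the time, the measured TCP pose, the force and the opening at its end, in the units of the state.
- sense(): the state, without advancing time (a new reading comes with each control period).
- grab_frame(name): name is "scene" or "top"; returns a dict with "pixels" (400x640x3 uint8, red, green, blue), "intrinsics" (3x3 intrinsics, pixels), "distortion" ([k1, k2, p1, p2, k3] as OpenCV has them; the pictures are not rectified), "R" (3x3) and "t" (3): a world point X has camera coordinates R X + t. Camera axes: x right, y down, z forward; pixel columns grow to the right and rows downward; lengths in mm; the calibration is good to about 2 mm. A picture is of the moment at which its call begins. There is no depth.
- sign_off(): hands the job in, once; it reports no verdict.
The state is a dict: "clock": time; "qpos": joint angles; "qvel": joint speeds; "joint_efforts": joint torques, N m; "eef_pos": TCP position; "tcp_rot": TCP orientation; "contact_force": force on the tool from outside, world axes, zero at the start; "wrist_torque": the same for the moment, N m; "opening": opening from 0.0 (shut) to 1.0 (fully open).
Only numpy, scipy, OpenCV 4.12 (cv2) and the standard library are available. Lean on these libraries where they do the work, as an engineer would, in place of code of your own. Each camera call takes 0.05 s, during which the arm holds its last target. There are 200 camera calls.

## Working session

There is one attempt and no reset: what is moved stays moved. The work goes in short steps, Python scripts to look and compute and a tool call to move; the robot and the scene stay as the last step left them, time stands still between calls to the robot, and variables do not carry over. Pictures are saved under pics/ and viewed, about 8 in all and at most 12, crops included, and the job is handed in when it is done.

Besides the shell and the picture viewer there is one more tool, called after "Emit:" as a command line: name --argument value ..., lists and objects as JSON in quotes. play_rows: Moves the arm, as the interface text tells. Its arguments: {"type":"object","properties":{"moves":{"type":"array"},"squeeze":{"type":"number"}},"required":["moves"]}

```bash
mkdir -p pics; python3 - <<'E'
from rig import *
import cv2
for n in ("scene","top"):
    f=grab_frame(n); cv2.imwrite(f"pics/{n}0.png",f["pixels"][:,:,::-1])
    import pickle; pickle.dump(f,open(f"{n}0.pkl","wb"))
s=sense(); print(s)
E
```

```text
{'clock': 0.1, 'qpos': array([ 1.23459762e+00,  3.53594882e-01,  1.63407404e+00,  4.71105849e-06,
        1.15519363e+00, -2.38986305e-03]), 'qvel': array([-0.00056331, -0.00010503, -0.0036728 ,  0.00203898, -0.00022296,
        0.00049974]), 'joint_efforts': array([-7.81509607e-04, -6.06364346e+01, -3.42817283e+01, -3.28383055e-05,
        4.12206675e-03,  3.18904813e-05]), 'eef_pos': array([204.62667753, 590.09290084, 230.62065719]), 'tcp_rot': array([-3.14032277e+00, -7.34245799e-06,  2.80778190e+00]), 'contact_force': array([-0.0749034 , -0.38476587, -0.77487959]), 'wrist_torque': array([0.01339293, 0.05321316, 0.00976598]), 'opening': 1.004294811716175}
```

View pics/scene0.png

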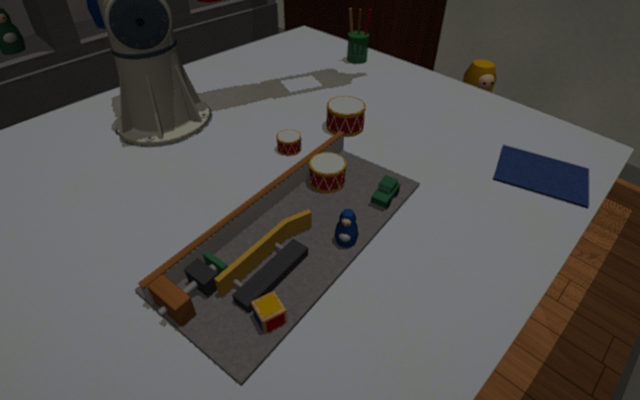

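View pics/top0.png

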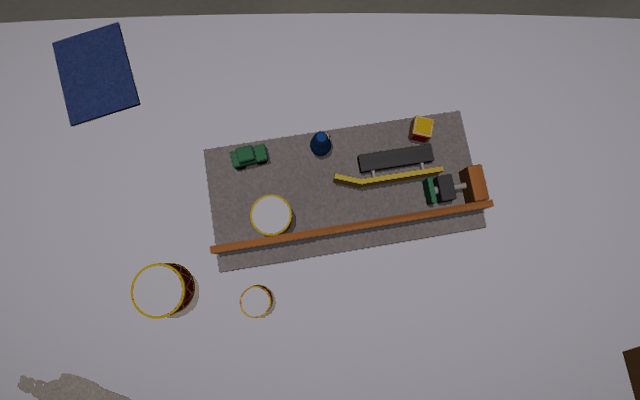

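The scene view shows three drums: one in the tray at (327,172), a larger one at (346,115), and a smaller one at (289,142). In the top view they are at (271,215), (159,291) and (256,301). The one on the tray, by the wall, fits the description. I'll check it in a close crop.

```bash
python3 - <<'E'
import cv2
a=cv2.imread("pics/top0.png")[100:290,190:340]; cv2.imwrite("pics/c1.png",cv2.convertScaleAbs(cv2.resize(a,None,fx=3.1,fy=3.1,interpolation=2),alpha=1.8))
b=cv2.imread("pics/top0.png")[100:290,325:505]; cv2.imwrite("pics/c2.png",cv2.convertScaleAbs(cv2.resize(b,None,fx=3.1,fy=3.1,interpolation=2),alpha=1.8))
c=cv2.hconcat([cv2.imread("pics/c1.png")[:,:400],cv2.imread("pics/c2.png")[:,-400:]]);cv2.imwrite("pics/c.png",c);print(c.shape)
E
```

```text
(589, 800, 3)
```

View pics/c.png

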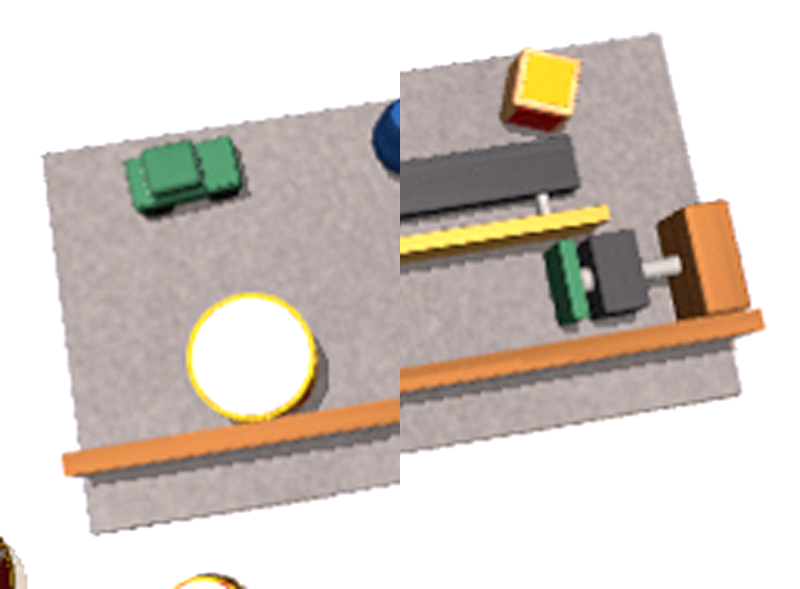

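The top-view crop confirms the choice: the drum top is centred at about (271.5,215.0), with its rim touching the wall's top edge. The tray corners are at (203.5,150), (219.7,272.3), (459.2,111) and (485.6,227.1). Next I'll fit the tray pose.

```bash
cat > h.py <<'E'
import pickle,cv2,numpy as np
from scipy.optimize import least_squares
def proj(f,X):
    return cv2.projectPoints(np.array(X,float).reshape(-1,3),cv2.Rodrigues(np.array(f["R"]))[0],np.array(f["t"],float),np.array(f["intrinsics"]),np.array(f["distortion"]))[0][:,0]
def unproj(f,px,z):
    d=cv2.undistortPoints(np.array(px,float).reshape(-1,1,2),np.array(f["intrinsics"]),np.array(f["distortion"]))[:,0]
    R=np.array(f["R"]);C=-R.T@np.array(f["t"]); r=np.c_[d,np.ones(len(d))]@R
    return C+r*((z-C[2])/r[:,2])[:,None]
def W(p,T):
    c,s=np.cos(p[2]),np.sin(p[2]);T=np.atleast_2d(T).astype(float)
    return np.c_[p[0]+c*T[:,0]-s*T[:,1],p[1]+s*T[:,0]+c*T[:,1],T[:,2]]
def inv(p,X):
    c,s=np.cos(p[2]),np.sin(p[2]);X=np.atleast_2d(X);d=X[:,:2]-p[:2]
    return np.c_[c*d[:,0]+s*d[:,1],-s*d[:,0]+c*d[:,1],X[:,2]]
E
python3 - <<'E'
from h import *
f=pickle.load(open("top0.pkl","rb"))
T=[(-270,150,10),(-270,-100,10),(270,150,10),(270,-100,10),(-270,-50,58),(-270,-64,58),(270,-50,58),(270,-64,58)]
px=np.array([(203.5,150),(219.7,272.3),(459.2,111),(485.6,227.1),(210.3,247.1),(211.3,253.2),(491.5,200.3),(493.4,205.8)])
w=unproj(f,px[:4],10);c=w.mean(0);d=(w[3]-w[1]);print(w.round(1),[np.linalg.norm(w[i]-w[j]) for i,j in((0,1),(2,3),(0,2),(1,3))])
r=least_squares(lambda p:(proj(f,W(p,T))-px).ravel(),[c[0],c[1],np.arctan2(d[1],d[0])],x_scale=[10,10,.1])
p=r.x;print(p,r.fun.reshape(-1,2).round(2));np.save("p.npy",p)
X=unproj(f,[(271.5,215.0)],60);print("drum",X,inv(p,X))
g=lambda x,y:(325+(x-242)/3.1,100+y/3.1)
print("pad bottom",inv(p,unproj(f,[g(547,243),g(562,325)],14)));print("pad top",inv(p,unproj(f,[g(571,238),g(586,318)],50)))
b=grabbed=pickle.load(open("scene0.pkl","rb"))
T2=[(-270,150,10),(270,150,10),(270,-100,10)];print(proj(b,W(p,T2)), "vs (419,185),(243,380),(137,290)"); print(proj(b,X),proj(b,W(p,[(-270,-50,58),(270,-50,58)])))
print("C",-np.array(f["R"]).T@f["t"])
E
```

```text
[[ 640.5  258.8   10. ]
 [ 395.2  223.    10. ]
 [ 716.7 -273.2   10. ]
 [ 470.9 -307.6   10. ]] [np.float64(247.8690895942238), np.float64(248.22638309414822), np.float64(537.470312705175), np.float64(535.9909076616561)]
[531.29327521 -28.68191584  -1.42849839] [[-0.5  -0.46]
 [-0.72  0.65]
 [ 0.62 -0.62]
 [ 1.22  0.11]
 [-0.75 -0.65]
 [-0.76  0.84]
 [ 0.69 -0.97]
 [ 0.44  0.68]]
drum [[498.967344  117.2881563  60.       ]] [[-149.07911715  -11.29799172   60.        ]]
pad bottom [[160.75848006  18.40593284  14.        ]
 [159.2941912  -36.14025764  14.        ]]
pad top [[164.38812305  13.30118374  50.        ]
 [163.09921993 -37.5785398   50.        ]]
[[419.20274856 182.20427602]
 [238.99835688 383.8856164 ]
 [132.18641955 289.10857677]] vs (419,185),(243,380),(137,290)
[[326.20810313 162.79370208]] [[343.60480047 132.2663343 ]
 [141.32449998 287.58559694]]
C [412.47635201  52.54698562 785.84209258]
```

The fit holds: corner residuals are ≤1.3 px, and the drum axis is at tray (-149,-11), where -12 is expected. The pad face is at tray x≈160–165. Next I'll shut the fingers, turn the tool so the finger back faces along the lane and slightly toward the wall (about 15°), and move behind the drum at height.

Emit:
play_rows --moves '[[[0,0,0],[0,0,-0.107],0],[[0,0,0],[0,0,-0.107],0],[[-0.0241,-0.0249,0],[0,0,0],0],[[-0.0241,-0.0249,0],[0,0,0],0],[[-0.0241,-0.0249,0],[0,0,0],0],[[-0.0241,-0.0249,0],[0,0,0],0],[[-0.0241,-0.0249,0],[0,0,0],0],[[-0.0241,-0.0249,0],[0,0,0],0],[[-0.0241,-0.0249,0],[0,0,0],0],[[-0.0241,-0.0249,0],[0,0,0],0],[[-0.0241,-0.0249,0],[0,0,0],0],[[-0.0241,-0.0249,0],[0,0,0],0],[[-0.0241,-0.0249,0],[0,0,0],0],[[-0.0241,-0.0249,0],[0,0,0],0],[[-0.0241,-0.0249,0],[0,0,0],0],[[-0.0241,-0.0249,0],[0,0,0],0],[[0,0,0.025],[0,0,0],0],[[0,0,0.025],[0,0,0],0],[[0,0,0.025],[0,0,0],0],[[0,0,0.025],[0,0,0],0]]'

```text
clock: 2.1
eef_pos: [497.9, 203.8, 130.2]
tcp_rot: [-3.141, -0.0, 3.021]
contact_force: [1.1, -0.5, -0.1]
opening: -0.003
```

```bash
cat > st.py <<'E'
from rig import *
from h import *
p=np.load("p.npy")
def st(n=3):
    F=[]
    for _ in range(n):
        s=sense();F.append(s["contact_force"])
    F=np.mean(F,0);c,q=np.cos(p[2]),np.sin(p[2])
    print("t%.2f tray"%s["clock"],inv(p,s["eef_pos"]).round(1),"rot",s["tcp_rot"].round(4),"Ftray",np.round([c*F[0]+q*F[1],-q*F[0]+c*F[1],F[2]],2),"op %.2f"%s["opening"])
    yw=s["tcp_rot"][2];a=p[2]-yw # tray dirs in tool axes
    print("tray+x in tool",[round(np.cos(a),4),round(-np.sin(a),4)],"tray+y in tool",[round(-np.sin(a),4),round(-np.cos(a),4)])
E
python3 -c "
from st import *
st()
s=pickle
import cv2
f=grab_frame('scene');cv2.imwrite('pics/s1.png',f['pixels'][:,:,::-1])"
```

```text
t2.10 tray [[-234.9   -0.   130.2]] rot [-3.1415e+00 -2.0000e-04  3.0214e+00] Ftray [ 0.68  1.   -0.08] op -0.00
tray+x in tool [np.float64(-0.2595), np.float64(-0.9658)] tray+y in tool [np.float64(-0.9658), np.float64(0.2595)]
```

View pics/s1.png

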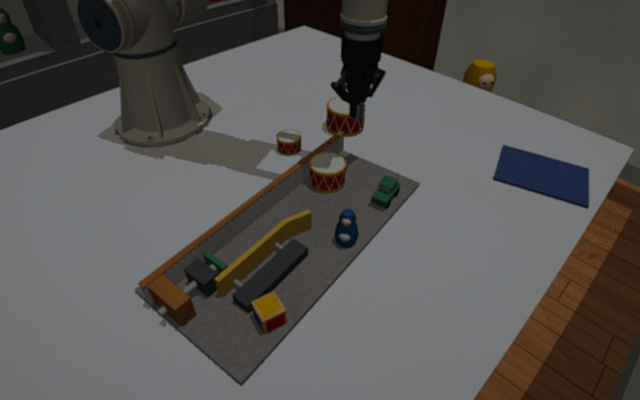

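The scene view shows the shut fingers above the tray end at about (355,110), clear of the large drum. The target drum hasn't moved. Next: lower to z=25.

Emit:
play_rows --moves '[[[0,0,0.025],[0,0,0],0],[[0,0,0.025],[0,0,0],0],[[0,0,0.025],[0,0,0],0],[[0,0,0.015],[0,0,0],0],[[0,0,0.01],[0,0,0],0],[[0,0,0.005],[0,0,0],0],[[0,0,0],[0,0,0],0],[[-0.0013,-0.00483,0],[0,0,0],0],[[-0.0013,-0.00483,0],[0,0,0],0],[[-0.0013,-0.00483,0],[0,0,0],0],[[-0.0013,-0.00483,0],[0,0,0],0],[[0,0,0],[0,0,0],0]]'

```text
clock: 3.35
eef_pos: [501.1, 183.5, 26.5]
tcp_rot: [3.142, 0.0, 3.021]
contact_force: [-0.4, -0.8, -0.5]
opening: -0.001
```

```bash
python3 -c "
from st import *
st()
import cv2
f=grab_frame('scene');a=f['pixels'][60:210,260:420,::-1];cv2.imwrite('pics/s2.png',cv2.convertScaleAbs(cv2.resize(a,None,fx=4,fy=4),alpha=1.6))"
```

```text
t3.35 tray [[-2.144e+02  2.000e-01  2.650e+01]] rot [3.1416e+00 2.0000e-04 3.0210e+00] Ftray [ 0.77 -0.48 -0.45] op -0.00
tray+x in tool [np.float64(-0.2599), np.float64(-0.9656)] tray+y in tool [np.float64(-0.9656), np.float64(0.2599)]
```

View pics/s2.png

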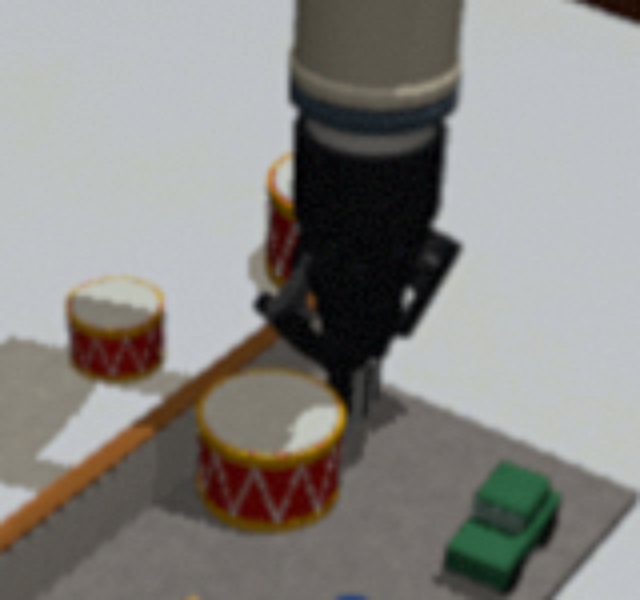

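The crop shows the shut fingers standing behind the drum at about (360,400), slightly on the side away from the wall. The gripper's knuckles are well above the drum top. I'll creep forward to contact.

Emit:
play_rows --moves '[[[-0.00078,-0.0029,0.0003],[0,0,0],0],[[-0.00078,-0.0029,0.0003],[0,0,0],0],[[-0.00078,-0.0029,0.0003],[0,0,0],0],[[-0.00078,-0.0029,0],[0,0,0],0],[[-0.00078,-0.0029,0],[0,0,0],0],[[-0.00078,-0.0029,0],[0,0,0],0],[[-0.00078,-0.0029,0],[0,0,0],0],[[-0.00078,-0.0029,0],[0,0,0],0],[[-0.00078,-0.0029,0],[0,0,0],0],[[-0.00078,-0.0029,0],[0,0,0],0]]'

```text
clock: 4.4
eef_pos: [505.5, 154.4, 25.5]
tcp_rot: [3.141, 0.0, 3.022]
contact_force: [0.7, 2.4, 0.7]
opening: -0.001
```

```bash
cat > dr.py <<'E'
from st import *
def drum():  # top disc of the drum (white + yellow rim) near the lane, top camera
    f=grab_frame("top");im=f["pixels"].astype(int);m=np.zeros(im.shape[:2],np.uint8)
    return f
E
python3 -c "
from st import *
st()
import cv2
f=grab_frame('top');cv2.imwrite('pics/t2f.png',f['pixels'][:,:,::-1]);a=f['pixels'][100:260,200:440,::-1];cv2.imwrite('pics/t2.png',cv2.convertScaleAbs(cv2.resize(a,None,fx=3,fy=3,interpolation=2),alpha=1.8))"
```

```text
t4.40 tray [[-184.9    0.5   25.5]] rot [3.1414e+00 5.0000e-04 3.0218e+00] Ftray [-2.31  1.06  0.72] op -0.00
tray+x in tool [np.float64(-0.2591), np.float64(-0.9658)] tray+y in tool [np.float64(-0.9658), np.float64(0.2591)]
```

View pics/t2.png

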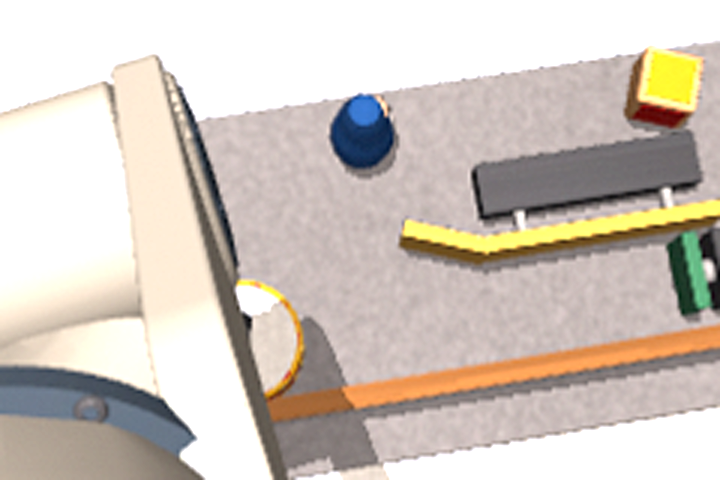

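The drum's leading edge has moved to crop (302,335), about 16 mm forward. It is still on the wall, and the push is about 2.3 N. I'll keep pushing along the lane.

Emit:
play_rows --moves '[[[-0.0013,-0.00483,0],[0,0,0],0],[[-0.0013,-0.00483,0],[0,0,0],0],[[-0.0013,-0.00483,0],[0,0,0],0],[[-0.0013,-0.00483,0],[0,0,0],0],[[-0.0013,-0.00483,0],[0,0,0],0],[[-0.0013,-0.00483,0],[0,0,0],0],[[-0.0013,-0.00483,0],[0,0,0],0],[[-0.0013,-0.00483,0],[0,0,0],0],[[-0.0013,-0.00483,0],[0,0,0],0],[[-0.0013,-0.00483,0],[0,0,0],0],[[-0.0013,-0.00483,0],[0,0,0],0],[[-0.0013,-0.00483,0],[0,0,0],0],[[-0.0013,-0.00483,0],[0,0,0],0],[[-0.0013,-0.00483,0],[0,0,0],0],[[-0.0013,-0.00483,0],[0,0,0],0],[[-0.0013,-0.00483,0],[0,0,0],0]]'

```text
clock: 6.05
eef_pos: [516.7, 74.9, 25.4]
tcp_rot: [3.142, -0.0, 3.022]
contact_force: [1.6, 3.0, 1.8]
opening: -0.0
```

```bash
python3 -c "
from st import *
st()"
```

```text
t6.05 tray [[-104.6    0.2   25.4]] rot [ 3.1416 -0.      3.0218] Ftray [-2.79  2.01  1.75] op -0.00
tray+x in tool [np.float64(-0.2591), np.float64(-0.9658)] tray+y in tool [np.float64(-0.9658), np.float64(0.2591)]
```

Emit:
play_rows --moves '[[[-0.00104,-0.00386,0],[0,0,0],0],[[-0.00104,-0.00386,0],[0,0,0],0],[[-0.00104,-0.00386,0],[0,0,0],0],[[-0.00104,-0.00386,0],[0,0,0],0],[[-0.00104,-0.00386,0],[0,0,0],0],[[-0.00104,-0.00386,0],[0,0,0],0],[[-0.00104,-0.00386,0],[0,0,0],0],[[-0.00104,-0.00386,0],[0,0,0],0],[[-0.00104,-0.00386,0],[0,0,0],0],[[-0.00104,-0.00386,0],[0,0,0],0],[[-0.00078,-0.0029,0],[0,0,0],0],[[-0.00078,-0.0029,0],[0,0,0],0],[[-0.00078,-0.0029,0],[0,0,0],0],[[-0.00078,-0.0029,0],[0,0,0],0]]'

```text
clock: 7.45
eef_pos: [524.0, 23.7, 25.4]
tcp_rot: [-3.142, -0.0, 3.022]
contact_force: [1.2, 2.6, 1.1]
opening: 0.002
```

```bash
python3 -c "
from st import *
st()
f=grab_frame('scene');a=f['pixels'][90:340,120:430,::-1];cv2.imwrite('pics/s3.png',cv2.convertScaleAbs(cv2.resize(a,None,fx=2.4,fy=2.4),alpha=1.6))"
```

```text
t7.45 tray [[-52.8   0.2  25.4]] rot [-3.1416e+00 -1.0000e-04  3.0218e+00] Ftray [-2.38  1.55  1.12] op 0.00
tray+x in tool [np.float64(-0.2591), np.float64(-0.9659)] tray+y in tool [np.float64(-0.9659), np.float64(0.2591)]
```

View pics/s3.png

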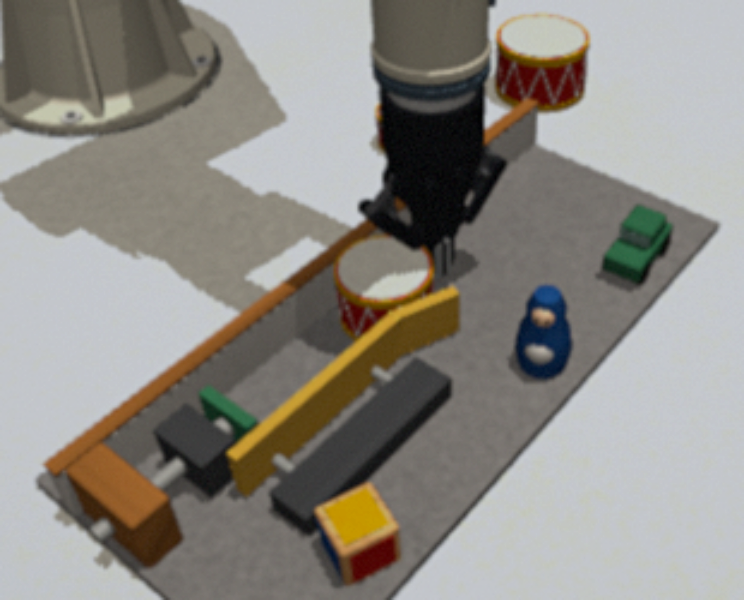

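The drum (crop (384,285)) is upright on the wall at the mouth of the rail, with the fingers behind it and the other toys untouched. I'll go on slowly into the rail.

Emit:
play_rows --moves '[[[-0.00052,-0.00193,0],[0,0,0],0],[[-0.00052,-0.00193,0],[0,0,0],0],[[-0.00052,-0.00193,0],[0,0,0],0],[[-0.00052,-0.00193,0],[0,0,0],0],[[-0.00052,-0.00193,0],[0,0,0],0],[[-0.00052,-0.00193,0],[0,0,0],0],[[-0.00052,-0.00193,0],[0,0,0],0],[[-0.00052,-0.00193,0],[0,0,0],0]]'

```text
clock: 8.3
eef_pos: [527.0, 8.7, 25.6]
tcp_rot: [3.14, 0.001, 3.021]
contact_force: [2.6, 7.5, 1.8]
opening: -0.0
```

```bash
python3 -c "
from st import *
st()"
```

```text
t8.30 tray [[-37.6   1.   25.6]] rot [3.1405e+00 1.0000e-03 3.0215e+00] Ftray [-7.    3.66  1.82] op -0.00
tray+x in tool [np.float64(-0.2594), np.float64(-0.9658)] tray+y in tool [np.float64(-0.9658), np.float64(0.2594)]
```

Emit:
play_rows --moves '[[[-0.00052,-0.00193,0],[0,0,0],0],[[-0.00052,-0.00193,0],[0,0,0],0],[[-0.00052,-0.00193,0],[0,0,0],0],[[-0.00052,-0.00193,0],[0,0,0],0],[[-0.00052,-0.00193,0],[0,0,0],0],[[-0.00052,-0.00193,0],[0,0,0],0],[[-0.00052,-0.00193,0],[0,0,0],0],[[-0.00052,-0.00193,0],[0,0,0],0]]'

```text
clock: 9.1
eef_pos: [529.3, -7.2, 25.6]
tcp_rot: [3.141, 0.001, 3.022]
contact_force: [2.8, 6.8, 1.6]
opening: -0.002
```

```bash
python3 -c "
from st import *
st()"
```

```text
t9.10 tray [[-21.5   1.1  25.6]] rot [3.1407e+00 1.1000e-03 3.0217e+00] Ftray [-6.37  3.78  1.62] op -0.00
tray+x in tool [np.float64(-0.2592), np.float64(-0.9658)] tray+y in tool [np.float64(-0.9658), np.float64(0.2592)]
```

The drum is in the rail and the drag is about 6.4 N.

Emit:
play_rows --moves '[[[-0.00052,-0.00193,0],[0,0,0],0],[[-0.00052,-0.00193,0],[0,0,0],0],[[-0.00052,-0.00193,0],[0,0,0],0],[[-0.00052,-0.00193,0],[0,0,0],0],[[-0.00052,-0.00193,0],[0,0,0],0],[[-0.00052,-0.00193,0],[0,0,0],0],[[-0.00052,-0.00193,0],[0,0,0],0],[[-0.00052,-0.00193,0],[0,0,0],0],[[-0.00052,-0.00193,0],[0,0,0],0],[[-0.00052,-0.00193,0],[0,0,0],0],[[-0.00052,-0.00193,0],[0,0,0],0],[[-0.00052,-0.00193,0],[0,0,0],0],[[-0.00052,-0.00193,0],[0,0,0],0],[[-0.00052,-0.00193,0],[0,0,0],0]]'

```text
clock: 10.5
eef_pos: [533.3, -35.0, 25.6]
tcp_rot: [3.141, 0.001, 3.022]
contact_force: [3.5, 8.1, 1.7]
opening: -0.005
```

```bash
python3 -c "
from st import *
st()"
```

```text
t10.50 tray [[ 6.5  1.1 25.6]] rot [3.1407e+00 1.1000e-03 3.0216e+00] Ftray [-7.48  4.65  1.73] op -0.01
tray+x in tool [np.float64(-0.2593), np.float64(-0.9658)] tray+y in tool [np.float64(-0.9658), np.float64(0.2593)]
```

Emit:
play_rows --moves '[[[-0.00052,-0.00193,0],[0,0,0],0],[[-0.00052,-0.00193,0],[0,0,0],0],[[-0.00052,-0.00193,0],[0,0,0],0],[[-0.00052,-0.00193,0],[0,0,0],0],[[-0.00052,-0.00193,0],[0,0,0],0],[[-0.00052,-0.00193,0],[0,0,0],0],[[-0.00052,-0.00193,0],[0,0,0],0],[[-0.00052,-0.00193,0],[0,0,0],0],[[-0.00052,-0.00193,0],[0,0,0],0],[[-0.00052,-0.00193,0],[0,0,0],0],[[-0.00052,-0.00193,0],[0,0,0],0],[[-0.00052,-0.00193,0],[0,0,0],0],[[-0.00052,-0.00193,0],[0,0,0],0],[[-0.00052,-0.00193,0],[0,0,0],0]]'

```text
clock: 11.9
eef_pos: [537.3, -62.6, 25.6]
tcp_rot: [3.141, 0.001, 3.022]
contact_force: [2.1, 6.4, 0.8]
opening: 0.001
```

```bash
python3 -c "
from st import *
st()
f=grab_frame('top');a=f['pixels'][130:260,320:500,::-1];cv2.imwrite('pics/t4.png',cv2.convertScaleAbs(cv2.resize(a,None,fx=4,fy=4,interpolation=2),alpha=1.8))"
```

```text
t11.90 tray [[34.5  1.1 25.6]] rot [3.1407e+00 1.1000e-03 3.0216e+00] Ftray [-6.04  3.    0.78] op 0.00
tray+x in tool [np.float64(-0.2593), np.float64(-0.9658)] tray+y in tool [np.float64(-0.9658), np.float64(0.2593)]
```

View pics/t4.png

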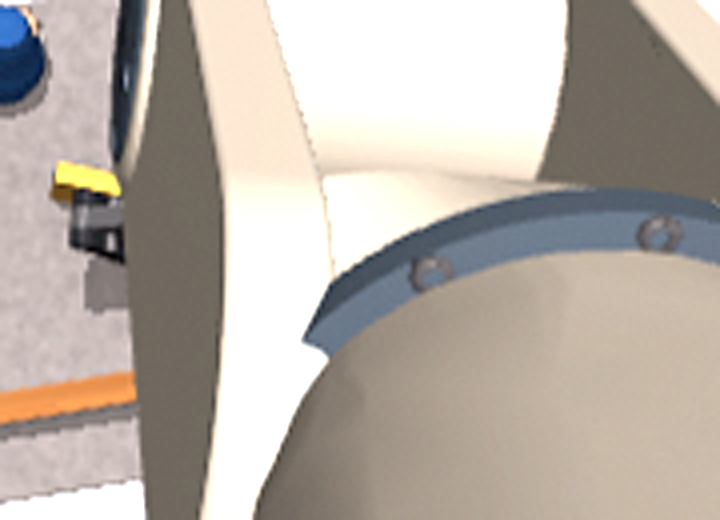

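The top view is blocked by the arm, so from here I'll go by force, in small steps.

Emit:
play_rows --moves '[[[-0.00039,-0.00145,0],[0,0,0],0],[[-0.00039,-0.00145,0],[0,0,0],0],[[-0.00039,-0.00145,0],[0,0,0],0],[[-0.00039,-0.00145,0],[0,0,0],0],[[-0.00039,-0.00145,0],[0,0,0],0],[[-0.00039,-0.00145,0],[0,0,0],0],[[-0.00039,-0.00145,0],[0,0,0],0],[[-0.00039,-0.00145,0],[0,0,0],0],[[-0.00039,-0.00145,0],[0,0,0],0],[[-0.00039,-0.00145,0],[0,0,0],0],[[-0.00039,-0.00145,0],[0,0,0],0],[[-0.00039,-0.00145,0],[0,0,0],0]]'

```text
clock: 13.15
eef_pos: [539.8, -80.4, 25.6]
tcp_rot: [3.141, 0.001, 3.022]
contact_force: [2.3, 8.3, 1.3]
opening: -0.005
```

```bash
python3 -c "
from st import *
st()"
```

```text
t13.15 tray [[52.4  1.1 25.6]] rot [3.1407e+00 9.0000e-04 3.0217e+00] Ftray [-7.91  3.41  1.34] op -0.00
tray+x in tool [np.float64(-0.2592), np.float64(-0.9658)] tray+y in tool [np.float64(-0.9658), np.float64(0.2592)]
```

Emit:
play_rows --moves '[[[-0.00026,-0.00097,0],[0,0,0],0],[[-0.00026,-0.00097,0],[0,0,0],0],[[-0.00026,-0.00097,0],[0,0,0],0],[[-0.00026,-0.00097,0],[0,0,0],0],[[-0.00026,-0.00097,0],[0,0,0],0],[[-0.00026,-0.00097,0],[0,0,0],0],[[-0.00026,-0.00097,0],[0,0,0],0],[[-0.00026,-0.00097,0],[0,0,0],0]]'

```text
clock: 13.95
eef_pos: [540.9, -88.4, 25.5]
tcp_rot: [3.141, 0.001, 3.022]
contact_force: [2.8, 7.3, 1.3]
opening: 0.002
```

```bash
python3 -c "
from st import *
st()"
```

```text
t13.95 tray [[60.4  1.  25.5]] rot [3.1407e+00 9.0000e-04 3.0216e+00] Ftray [-6.85  3.77  1.29] op 0.00
tray+x in tool [np.float64(-0.2593), np.float64(-0.9658)] tray+y in tool [np.float64(-0.9658), np.float64(0.2593)]
```

Emit:
play_rows --moves '[[[-0.00026,-0.00097,0],[0,0,0],0],[[-0.00026,-0.00097,0],[0,0,0],0],[[-0.00026,-0.00097,0],[0,0,0],0]]'

```text
clock: 14.25
eef_pos: [541.4, -91.3, 25.5]
tcp_rot: [3.141, 0.001, 3.022]
contact_force: [2.8, 8.1, 2.0]
opening: 0.002
```

Emit:
play_rows --moves '[[[-0.00026,-0.00097,0],[0,0,0],0],[[-0.00026,-0.00097,0],[0,0,0],0]]'

```text
clock: 14.45
eef_pos: [541.6, -93.3, 25.5]
tcp_rot: [3.141, 0.001, 3.022]
contact_force: [3.4, 7.6, 1.9]
opening: 0.001
```

Emit:
play_rows --moves '[[[-0.00026,-0.00097,0],[0,0,0],0],[[-0.00026,-0.00097,0],[0,0,0],0]]'

```text
clock: 14.65
eef_pos: [541.9, -95.1, 25.5]
tcp_rot: [3.14, 0.001, 3.021]
contact_force: [3.3, 11.0, 2.2]
opening: -0.0
```

Force along the lane rose to about 10.4 N at TCP x≈67, which suggests pad contact. I'll take smaller steps.

Emit:
play_rows --moves '[[[-0.00013,-0.00048,0],[0,0,0],0]]'

```text
clock: 14.75
eef_pos: [541.9, -95.4, 25.6]
tcp_rot: [3.14, 0.001, 3.021]
contact_force: [3.3, 12.3, 1.5]
opening: 0.003
```

Emit:
play_rows --moves '[[[0,0,0],[0,0,0],0]]'

```text
clock: 14.85
eef_pos: [541.9, -95.4, 25.6]
tcp_rot: [3.14, 0.001, 3.021]
contact_force: [3.6, 9.5, 1.3]
opening: 0.0
```

Emit:
play_rows --moves '[[[-0.00013,-0.00048,0],[0,0,0],0]]'

```text
clock: 14.95
eef_pos: [541.9, -95.7, 25.6]
tcp_rot: [3.14, 0.001, 3.021]
contact_force: [2.7, 12.5, 2.5]
opening: 0.001
```

Emit:
play_rows --moves '[[[0,0,0],[0,0,0],0]]'

```text
clock: 15.05
eef_pos: [542.0, -95.8, 25.6]
tcp_rot: [3.14, 0.001, 3.021]
contact_force: [3.5, 10.9, 2.6]
opening: -0.003
```

Emit:
play_rows --moves '[[[0,0,0],[0,0,0],0]]'

```text
clock: 15.15
eef_pos: [542.0, -95.8, 25.6]
tcp_rot: [3.14, 0.001, 3.021]
contact_force: [2.6, 11.6, 1.4]
opening: -0.002
```

Emit:
play_rows --moves '[[[-0.00013,-0.00048,0],[0,0,0],0]]'

```text
clock: 15.25
eef_pos: [542.0, -96.1, 25.6]
tcp_rot: [3.14, 0.001, 3.021]
contact_force: [2.5, 12.8, 3.1]
opening: -0.002
```

Emit:
play_rows --moves '[[[0,0,0],[0,0,0],0]]'

```text
clock: 15.35
eef_pos: [542.0, -96.1, 25.6]
tcp_rot: [3.14, 0.001, 3.021]
contact_force: [2.7, 12.7, 1.6]
opening: 0.003
```

Emit:
play_rows --moves '[[[0,0,0],[0,0,0],0]]'

```text
clock: 15.45
eef_pos: [542.0, -96.1, 25.6]
tcp_rot: [3.14, 0.001, 3.021]
contact_force: [3.1, 12.3, 2.5]
opening: 0.002
```

The steady push is 12.1 N. Less about 7 N of drag, that leaves about 5 N on the pad, which is on target. I'll back off straight, then lift clear.

Emit:
play_rows --moves '[[[0.00026,0.00097,0],[0,0,0],0],[[0.00026,0.00097,0],[0,0,0],0],[[0.00026,0.00097,0],[0,0,0],0],[[0.00052,0.00193,0],[0,0,0],0],[[0.00052,0.00193,0],[0,0,0],0],[[0.00104,0.00386,0],[0,0,0],0],[[0.0013,0.00483,0],[0,0,0],0],[[0.0026,0.00966,0],[0,0,0],0],[[0.0026,0.00966,0],[0,0,0],0],[[0.0026,0.00966,0],[0,0,0],0],[[0,0,-0.02],[0,0,0],0],[[0,0,-0.03],[0,0,0],0],[[0,0,-0.04],[0,0,0],0],[[0.0078,0.029,-0.03],[0,0,0],0],[[0.0078,0.029,-0.03],[0,0,0],0],[[0.0104,0.0386,0],[0,0,0],0],[[0.0104,0.0386,0],[0,0,0],0],[[0.0104,0.0386,0],[0,0,0],0],[[0.0104,0.0386,0],[0,0,0],0],[[0,0,0],[0,0,0],0]]'

```text
clock: 17.45
eef_pos: [502.5, 170.3, 175.5]
tcp_rot: [3.14, 0.0, 3.026]
contact_force: [-0.6, -0.2, 0.4]
opening: 0.0
```

```bash
python3 -c "
from st import *
st()
f=grab_frame('top');a=f['pixels'][100:250,320:500,::-1]
b=grab_frame('scene')['pixels'][190:330,130:320,::-1]
A=cv2.resize(a,(480,400),interpolation=2);B=cv2.resize(b,(320,236),interpolation=2);B=cv2.copyMakeBorder(B,0,164,0,0,cv2.BORDER_CONSTANT)
cv2.imwrite('pics/fin.png',cv2.convertScaleAbs(cv2.hconcat([A,B]),alpha=1.7))"
```

```text
t17.45 tray [[-2.011e+02 -2.000e-01  1.755e+02]] rot [3.1402e+00 2.0000e-04 3.0256e+00] Ftray [ 0.15 -0.58  0.43] op 0.00
tray+x in tool [np.float64(-0.2554), np.float64(-0.9668)] tray+y in tool [np.float64(-0.9668), np.float64(0.2554)]
```

View pics/fin.png

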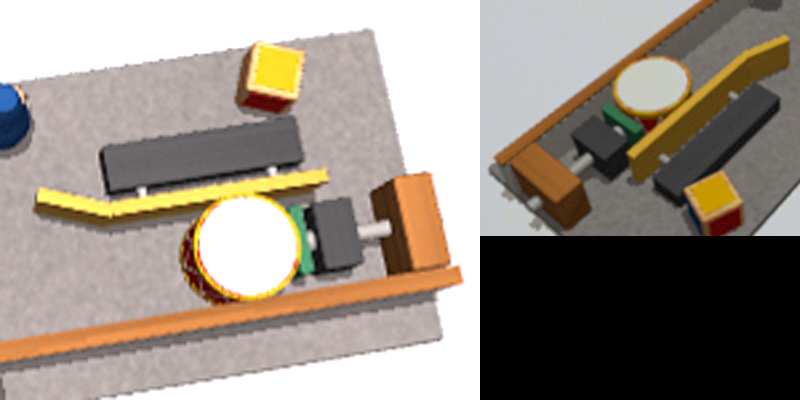

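The drum (top crop (247,247)) is upright between the wall and the rail, with its front rim against the green pad at (300,240). The other toys are in place and the arm is clear with no force on it. I'll hand in.

```bash
python3 -c "
from rig import *
print(sign_off())"
```

```text
the job is handed in; nothing more can be done
None
```

The red drum is in the clip against the green pad, and I handed the job in at 17.5 s of the 48 s allowed. I pushed it along the wall with the shut fingers, through the sprung rail, until it pressed on the pad.

- **Forces:** The rail's drag was about 7 N. The last steady push was about 12 N, so roughly 5 N was on the pad. The highest reading was about 12.5 N, with noise of about 1 N.
- **Last pictures:** After I backed off, both cameras showed the drum upright between wall and rail, with its rim at the pad. The doll and block looked undisturbed. The car was outside the last crops, and the push never went near it. The wrist force had returned to about zero.
- **Pad position:** The camera put the pad face at about tray x = 160 mm. By touch it was about 155 mm (from the finger position), a few mm nearer, so I went by the touch.
- **Not checked:**
  - The arm blocked the top view during the final approach, so I judged the pad contact by force alone.
  - The pad load is the push less the average drag, not a direct reading.
  - The tray corners I fitted from the top camera came out 3 to 6 pixels off in the scene view; I did not refine that.

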